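# Load the conditioning chamber and clamp it shut

## Robot

A 6-joint arm with a two-finger parallel gripper is mounted at the origin on the work surface. World frame = base frame: x ahead of the robot, y to its left, z up, the work surface at z = 0. Lengths are in m, angles in rad, forces in N, time in s.
With the tool pointing down it reaches from about 0.425 to 0.95 m from the base axis. Payload 14.7 kg.
Tool frame: the origin (TCP) lies midway between the tips of the shut fingers; the grasp point (between the pads) lies 19 mm behind it; z points along the fingers, y is the line along which they close (so a half turn about z gives the same grasp; the last joint's range is limited). The gripper opens to 85 mm and grips with 20 to 120 N. Pads are 22 mm wide; open, the fingers measure 114 mm over their backs; the gripper's body (76 mm by 85 mm) begins 54 mm behind the grasp point. The pads swing forward as they close: fully open they stand 13 mm farther back than shut.
Start: joints at [1.212, 0.48, 1.596, -0, 1.065, -0.047], TCP at [0.199, 0.619, 0.231] pointing down, gripper open.
Joint ranges: [-2.75, 2.75], [-0.82, 2.05], [0.23, 2.67], [-1.56, 4.7], [0.09, 2.69], [-2.92, 2.92]. Speed limits (rad/s): [1.89, 1.89, 2.39, 3.01, 3.01, 3.01].

## Interface

Orientations are given as a unit quaternion [w, x, y, z].
In Python, from cell import bot, sense, optics, job gives the robot as it stands. Calls block until the motion is done:
- bot.move_pose(position, orientation): joint-space move of the TCP to a pose.
- bot.move_linear(position, attitude=None, vel=0.15): straight line of the TCP; attitude=None keeps the orientation; vel is the mean speed in m/s.
- bot.set_joints(angles): joint-space move.
- bot.gripper_to(opening, grip_force=None): finger opening in m; grip_force is the grip in N (None keeps the last); returns when the fingers have stopped.
- bot.hold(seconds).
- bot.solve_ik(position, orientation): joint angles nearest the present ones, or None.
- sense(): the state.
- optics.camera(name): name is "scene" or "top"; returns (picture, depth): 420x560x3 uint8, red, green, blue; 420x560 float32, m along the optical axis (not along the pixel's ray), 0 where there is no reading.
- optics.camera_info(name): a dict with "fovy" (degrees; the focal length in pixels is half the picture's height over the tangent of half this angle, whatever the lens; pixels are square), "cx", "cy" (the principal point, pixels), "pose" (4x4, takes a point from camera to world coordinates). Camera axes: x right, y down, z forward; pixel columns grow to the right and rows downward; lengths in m; the calibration is good to about 2 mm. A picture is of the moment at which its call begins. camera_info takes no time and is no camera call.
A pose or a line that the arm cannot do raises bot.IKError and nothing moves.
- job.close_job(): hands the job in; it is judged then, once.
The state is a dict: "time_s": time; "joints": joint angles; "joint_vel": joint speeds; "effort": joint torques, N m; "tcp_pos": TCP position; "tcp_rot": TCP orientation; "wrist_force": force on the tool from outside, world axes, zero at the start; "ft_torque": the same for the moment, N m; "opening": finger opening in m; "gripper_force": force on a finger pad.
Only numpy, scipy, OpenCV 4.12 (cv2) and the standard library are available. Lean on these libraries where they do the work, as an engineer would, in place of code of your own. Each camera call takes 0.05 s, during which the arm holds its last target. There are 200 camera calls.

## Task

Lay the oblong concrete block flat on the floor of the open chamber, setting it down rather than dropping it, then bring the lid down fully shut without slamming it. Only with the lid shut, turn the clamp counter-clockwise (seen from above) until it clicks past its detent and reaches its stop over the lid. Leave the square slab, the beaker and the jar where they are.

Things in the scene. Friction and masses are not known exactly. Their poses are not given: they have to be found in the camera images.
- chamber: White open-topped box fixed to the bench, 220 (x) x 200 (y) x 60 mm high, walls and floor 6 mm thick; inside 208 x 188 mm and 54 mm deep. Origin: centre of its underside; z up. The lid is hinged along its +y rim; the clamp stands on a dark post 50 x 46 mm, 66 mm high, outside the middle of its -y wall.
- lid (a joint): Flat aluminium lid 220 x 200 x 8 mm, no handle, hinged along the chamber's +y top rim (axis at chamber y = +100 mm, z = 60 mm, parallel to chamber x). rad: 0 = fully shut, lying on the rim with its top at 68 mm; about 1.57 = upright; stop at 2.0. It starts open, upright or leaning back. Its hinge is stiff: it stays where it is left and takes about 1 to 4 N at the free edge to move.
- lid_edge (a point): Middle of the lid's free edge on its outer (upper) face, 200 mm from the hinge; moves with the lid.
- clamp (a joint): Rotary clamp on a vertical axis on the post (chamber x = 0, y = -125 mm). rad: 0 = open, 1.2 = clamped (stop), growing counter-clockwise from above. A sprung detent resists (up to about 0.25 N m) until about 0.7, after which it snaps on to the stop at 1.2.
- clamp_grip (a point): On the clamp's axis, at the height to grip, 98 mm above the bench: a black bar grip 70 mm long (along this point's x), 16 mm wide, from 78 to 110 mm above the bench. A flat steel finger under it (70 to 76 mm up) reaches 62 mm out along this x axis, which points 0.37 rad + clamp value counter-clockwise of the chamber's x axis; clamped, it points over the lid.
- block: Oblong concrete block lying flat, 110 (x) x 60 (y) x 24 mm high, about 0.36 kg. Origin: centre of its underside.
- slab: Square concrete slab lying flat, 100 x 100 x 10 mm, to be left alone. Origin: centre of its underside.
- beaker: Open glass beaker, 76 mm across, 100 mm high, standing on the bench, to be left alone. Origin: centre of its underside.
- jar: White jar with black cap, 84 mm across, 130 mm high, standing on the bench, to be left alone. Origin: centre of its underside.

How it is judged:
On the way, in this order (a step that is already met when the one before it is completed fails the run):
1. the block lies flat on the chamber's floor, let go (x of block in the frame of chamber between -0.085 and 0.085 m and y of block in the frame of chamber between -0.075 and 0.075 m and z of block in the frame of chamber between 0.002 and 0.011 m and angle between block's own z axis and vertical below 0.08 rad and contact force between the fingers and block below 0.1 N), for 0.2 s.
2. the lid is shut over it while the clamp is still open (all of step 1 and value of joint lid below 0.03 rad and value of joint clamp below 0.5 rad), for 0.1 s.
At the end, for the whole second after the job is handed in: The block lies flat (within 0.08 rad, same face up) and at rest on the floor of the chamber, let go; the lid is shut (under 0.03 rad) and the clamp is past its detent at its stop (over 1.1 rad) (all of step 1 and value of joint lid below 0.03 rad and value of joint clamp above 1.1 rad and linear speed of block below 0.02 m/s); the robot touches nothing.
It fails at once if the clamp is turned (over 0.5 rad) while the lid is not shut (over 0.06 rad) (value of joint clamp above 0.5 rad and value of joint lid above 0.06 rad).
It fails at once if the lid slams (closes faster than 3 rad/s) (velocity of joint lid below -3 rad/s).
It fails at once if the block is dropped (out of the fingers with its underside more than 30 mm above the bench) (height (world z) of block above 0.03 m and contact force between the fingers and block below 0.05 N).
It fails at once if the slab, beaker or jar is moved more than 25 mm or tipped (over 0.3 rad) (distance of any of slab, beaker, jar from where it was at the start of the episode above 0.025 m or angle between any of slab, beaker, jar's own z axis and vertical above 0.3 rad).
It also fails if it takes over 72 s, if anything falls off the work surface, if the arm or the gripper's body presses on something with over 40 N, if the wrist force passes 120 N, or if a joint passes its speed limit or range.

## Working session

There is one attempt and no reset: what is moved stays moved. The work goes in short steps, each a Python script; the robot and the scene stay as the last script left them, time stands still between calls to the robot, and variables do not carry over. Pictures are saved under pics/ and viewed, at most 10 in all, crops included, and the job is handed in when it is done.

```bash
mkdir -p pics; ls; python3 - <<'E'
from cell import bot,sense,optics,job
import cv2,numpy as np
for n in("scene","top"):
    p,d=optics.camera(n); cv2.imwrite(f"pics/{n}0.png",p[:,:,::-1]); np.save(f"{n}_d.npy",d); np.save(f"{n}_p.npy",p)
    i=optics.camera_info(n); print(n,i, (d>0).mean())
print(sense())
E
```

```text
pics
scene {'fovy': 47.02824900237854, 'cx': 279.7910049446287, 'cy': 199.4252371265379, 'pose': array([[ 0.14113083,  0.76333253, -0.63040109,  1.39082658],
       [ 0.9898146 , -0.12081832,  0.07529936, -0.23078707],
       [-0.01868555, -0.63460727, -0.77260887,  1.04121038],
       [ 0.        ,  0.        ,  0.        ,  1.        ]])} 0.9962712585034014
top {'fovy': 44.074715359628684, 'cx': 279.6488376849943, 'cy': 220.59197147789655, 'pose': array([[-0.00195232, -0.99526489,  0.0971802 ,  0.4918088 ],
       [-0.99998699,  0.00240098,  0.00450007, -0.1236234 ],
       [-0.00471209, -0.09717015, -0.99525663,  1.20128001],
       [ 0.        ,  0.        ,  0.        ,  1.        ]])} 0.9961692176870748
{'time_s': 0.1, 'joints': array([ 1.21238265e+00,  4.80791399e-01,  1.59681592e+00, -1.96758643e-05,
        1.06509299e+00, -4.66054407e-02]), 'joint_vel': array([ 1.57224159e-03, -2.33637939e-03, -5.16167727e-05, -1.54898692e-05,
       -3.90040919e-04,  9.37104526e-04]), 'effort': array([ 9.81340672e-04, -9.52238631e+01, -4.31040573e+01, -2.32989487e-04,
        5.17073102e-03,  9.83918227e-06]), 'tcp_pos': array([0.19926584, 0.61831155, 0.23072022]), 'tcp_rot': array([-1.02962672e-04,  1.55268578e-01,  9.87872138e-01, -5.44242517e-04]), 'wrist_force': array([ 0.32105794, -0.70415097, -0.32434214]), 'ft_torque': array([0.00223708, 0.00790051, 0.0228616 ]), 'gripper_force': 0.0, 'opening': 0.08540284221809183}
```

View pics/scene0.png

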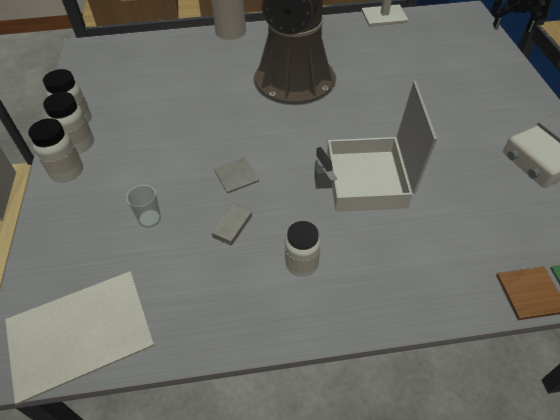

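View pics/top0.png

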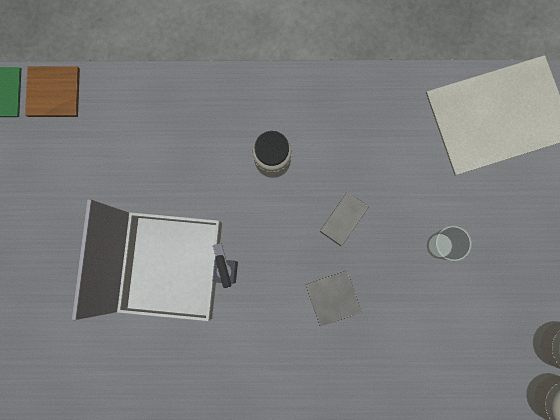

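The scene view shows block (232,225), slab (237,175), jar (302,250), beaker (145,205), chamber (370,175) with its lid open and clamp (325,165). In the top view they are at block (344,219), slab (333,298), jar (272,150), beaker (450,243), chamber (170,267) and clamp (222,268). Next I measure with height maps.

```bash
cat > h.py <<'E'
from cell import bot,sense,optics,job
import cv2,numpy as np
def cloud(n,d=None):
    if d is None: d=optics.camera(n)[1]
    i=optics.camera_info(n); f=d.shape[0]/2/np.tan(np.radians(i["fovy"]/2))
    v,u=np.mgrid[:d.shape[0],:d.shape[1]]
    c=np.stack([(u-i["cx"])/f*d,(v-i["cy"])/f*d,d],-1)
    P=c@i["pose"][:3,:3].T+i["pose"][:3,3]; P[d==0]=np.nan
    return P
def rect(P,m):
    "min-area rectangle of world xy of masked points (mm)"
    return cv2.minAreaRect((P[m][:,:2]*1000).astype(np.float32))
E
python3 - <<'E'
from h import *
for n in("top","scene"):
    P=cloud(n,np.load(n+"_d.npy")); X,Y,Z=P[...,0],P[...,1],P[...,2]
    print(n)
    b=(abs(X-.5)<.02)&(abs(Y+.05)<.03)  # rough
    def box(x0,x1,y0,y1,z0,z1): return (X>x0)&(X<x1)&(Y>y0)&(Y<y1)&(Z>z0)&(Z<z1)
    def comps(z0,z1,amin=30):
        m=box(.2,.95,-.6,.45,z0,z1).astype(np.uint8); k,l,s,c=cv2.connectedComponentsWithStats(m)
        for j in range(1,k):
            if s[j,4]>amin:
                mm=l==j; print((z0,z1),s[j,4],c[j].round(),'z',np.median(Z[mm]).round(4),[np.round(q,1) for q in rect(P,mm)])
    for zz in((.005,.014),(.017,.035),(.05,.068),(.069,.077),(.1,.118),(.118,.14)): comps(*zz)
    m=box(.2,.8,.2,.6,.08,.3); print('lid',m.sum(),P[m].min(0),P[m].max(0))
    q=P[m]; c=q.mean(0); w=np.linalg.svd(q-c,full_matrices=0)[2]; print(c,w)
E
```

```text
top
(0.005, 0.014) 3496 [461. 122.] z 0.008 [array([ 837. , -560.6]), array([213.3, 140. ]), np.float64(17.4)]
(0.005, 0.014) 874 [58. 97.] z 0.0122 [array([904., 405.]), array([91.9, 89.9]), np.float64(0.1)]
(0.005, 0.014) 4789 [171. 267.] z 0.007 [array([504.9, 131.1]), array([182.1, 208.5]), np.float64(84.6)]
(0.005, 0.014) 155 [445. 244.] z 0.0068 [array([ 553. , -498.5]), array([32.4, 49.8]), np.float64(87.0)]
(0.005, 0.014) 1831 [333. 298.] z 0.01 [array([ 431.3, -239.7]), array([100.4, 102.3]), np.float64(18.8)]
(0.017, 0.035) 31 [270. 174.] z 0.0297 [array([716.1, -91.5]), array([54.7, 10.6]), np.float64(75.0)]
(0.017, 0.035) 1257 [344. 218.] z 0.0237 [array([ 611.7, -264.9]), array([ 60. , 110.6]), np.float64(54.8)]
(0.017, 0.035) 222 [130. 263.] z 0.0257 [array([513.1, 220.8]), array([  3.8, 206.6]), np.float64(84.7)]
(0.017, 0.035) 39 [430. 246.] z 0.0261 [array([ 551.6, -461.4]), array([14.9, 52. ]), np.float64(89.7)]
(0.017, 0.035) 97 [452. 243.] z 0.0263 [array([ 553. , -503.1]), array([57.2, 26. ]), np.float64(7.8)]
(0.05, 0.068) 54 [274. 170.] z 0.0588 [array([ 721. ,
[... 4365 characters left out ...]
518.4, 227.4]), array([  8.9, 223.7]), np.float64(85.2)]
(0.1, 0.118) 132 [323. 156.] z 0.1075 [array([494.8,  -2.1]), array([72.8, 16.3]), np.float64(14.1)]
(0.1, 0.118) 230 [302. 248.] z 0.1059 [array([ 770.1, -107.3]), array([80.3, 51.1]), np.float64(81.1)]
(0.118, 0.14) 236 [411. 149.] z 0.1299 [array([517.4, 227.2]), array([  8.9, 222. ]), np.float64(85.7)]
(0.118, 0.14) 696 [302. 234.] z 0.1287 [array([ 754. , -105.2]), array([69.6, 74.9]), np.float64(81.2)]
lid 2250 [0.20008985 0.21228078 0.08009952] [0.62986982 0.57592924 0.29901236]
[0.52882298 0.23020485 0.18061578] [[ 0.98332807 -0.16218965 -0.08222184]
 [ 0.09697141  0.08521417  0.99163254]
 [-0.15382606 -0.98307327  0.09952125]]
```

```bash
cat >> h.py <<'E'
from scipy.spatial.transform import Rotation as R
def down(th):
    "tool down, closing line (tool y) at angle th from world x"
    m=np.array([[-np.sin(th),np.cos(th),0],[np.cos(th),np.sin(th),0],[0,0,-1]])
    return R.from_matrix(m).as_quat(scalar_first=True)
yaw=np.radians(-5.45); CH=np.array([.5046,.127,0]); CR=R.from_euler('z',yaw).as_matrix()
def ch(x,y,z): return CH+CR@[x,y,z]
BL=np.array([.6122,-.2655,0]); thB=np.radians(54.8); thC=yaw+np.pi/2
GR=np.array([.4932,.0018,0]); thG=np.radians(106)
E
python3 - <<'E'
from h import *
def t(s,p,th):
    for k in(-1,0,1):
        j=bot.solve_ik(p,down(th+k*np.pi)); print(s,k,None if j is None else j.round(2))
t('up',[.2,.62,.42],np.radians(81+0)); print(down(np.radians(81)),sense()['tcp_rot'])
t('blk',BL+[0,0,.35],thB);t('blk',BL+[0,0,.0],thB);t('ch',ch(0,0,.01),thC);t('ch',ch(0,0,.3),thC)
t('lid0',ch(0,.16,.23),yaw);t('lid0',ch(0,.16,.23),thC);t('lid0',ch(0,.16,.35),yaw);t('lid1',ch(0,-.06,.068),yaw);t('lid1',ch(0,-.06,.068),thC)
t('g0',GR+[0,0,.08],thG);t('g1',GR+[0,0,.08],thG+1.2)
E
```

```text
up -1 None
up 0 [ 1.21  0.36  1.32 -0.    1.45 -0.2 ]
up 1 None
[0.         0.0784591  0.99691733 0.        ] [-1.02962672e-04  1.55268578e-01  9.87872138e-01 -5.44242517e-04]
blk -1 [-0.45  0.42  1.4  -0.    1.32  1.73]
blk 0 [-0.45  0.42  1.4  -0.    1.32 -1.41]
blk 1 [-0.45  0.42  1.4  -0.    1.32  1.73]
blk -1 [-0.45  0.78  1.7  -0.    0.66  1.73]
blk 0 [-0.45  0.78  1.7  -0.    0.66 -1.41]
blk 1 [-0.45  0.78  1.7  -0.    0.66  1.73]
ch -1 [ 0.19  0.64  2.05 -0.    0.45  1.85]
ch 0 [ 0.19  0.64  2.05 -0.    0.45 -1.29]
ch 1 [ 0.19  0.64  2.05 -0.    0.45  1.85]
ch -1 [ 0.19  0.23  1.8  -0.    1.11  1.85]
ch 0 [ 0.19  0.23  1.8  -0.    1.11 -1.29]
ch 1 [ 0.19  0.23  1.8  -0.    1.11  1.85]
lid0 -1 [ 0.45  0.4   1.73 -0.    1.01 -2.59]
lid0 0 [ 0.45  0.4   1.73 -0.    1.01  0.55]
lid0 1 [ 0.45  0.4   1.73 -0.    1.01 -2.59]
lid0 -1 [ 0.45  0.4   1.73 -0.    1.01  2.12]
lid0 0 [ 0.45  0.4   1.73 -0.    1.01 -1.02]
lid0 1 [ 0.45  0.4   1.73 -0.    1.01  2.12]
lid0 -1 [ 0.45  0.3   1.57 -0.    1.26 -2.59]
lid0 0 [ 0.45  0.3   1.57 -0.    1.26  0.55]
lid0 1 [ 0.45  0.3   1.57 -0.    1.26 -2.59]
lid1 -1 None
lid1 0 [ 0.07  0.52  2.07 -0.    0.55  0.17]
lid1 1 None
lid1 -1 [ 0.07  0.52  2.07 -0.    0.55  1.74]
lid1 0 [ 0.07  0.52  2.07 -0.    0.55 -1.4 ]
lid1 1 [ 0.07  0.52  2.07 -0.    0.55  1.74]
g0 -1 [-0.06  0.49  2.08 -0.    0.57  1.23]
g0 0 [-0.06  0.49  2.08 -0.    0.57 -1.91]
g0 1 [-0.06  0.49  2.08 -0.    0.57  1.23]
g1 -1 [-0.06  0.49  2.08 -0.    0.57  0.03]
g1 0 None
g1 1 [-0.06  0.49  2.08 -0.    0.57  0.03]
```

```bash
python3 - <<'E'
from h import *
p=sense()['tcp_pos']; bot.move_linear([p[0],p[1],.43],vel=.25)
bot.move_pose(BL+[0,0,.40],down(thB)); bot.move_linear(BL+[0,0,.12],vel=.3); bot.move_linear(BL+[0,0,.002],vel=.08)
s=sense(); print(s['tcp_pos'],s['wrist_force'])
bot.gripper_to(.03,40); s=sense(); print('grip',s['opening'],s['gripper_force'],s['wrist_force'])
bot.move_linear(BL+[0,0,.04],vel=.08); bot.hold(.2); s=sense(); print('lift',s['opening'],s['gripper_force'],s['wrist_force'],s['ft_torque'],s['time_s'])
cv2.imwrite('pics/lift.png',optics.camera('scene')[0][100:320,120:420,::-1].repeat(2,0).repeat(2,1))
E
```

```text
[ 0.61251523 -0.26566367  0.002544  ] [0.11506518 0.83462463 0.79420812]
grip 0.05929008139932782 43.14813315868378 [-0.62931963  1.0053432   6.19976328]
lift 0.05925374760397116 44.07824099063873 [-0.46153918 -0.06705234 -4.27787681] [ 0.0499389   0.11921157 -0.01367816] 8.3417
```

View pics/lift.png

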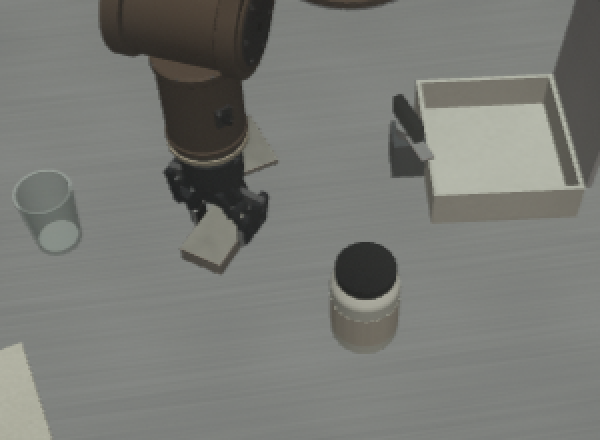

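The crop shows the block held level in the fingers at about (212,240), with the jar, beaker and slab undisturbed. Next I carry it over and set it down.

```bash
python3 - <<'E'
from h import *
bot.move_linear(BL+[0,0,.24],vel=.2)
bot.move_pose(ch(0,-.005,.24),down(thC)); bot.move_linear(ch(0,-.005,.06),vel=.2)
bot.move_linear(ch(0,-.005,.014),vel=.05); bot.hold(.2); f0=sense()['wrist_force'][2]
z=.014
while z>.003:
    z-=.001; bot.move_linear(ch(0,-.005,z),vel=.02); f=sense()['wrist_force'][2]
    if f-f0>4: break
print('down',z,f0,f,sense()['tcp_pos'],sense()['opening'])
bot.gripper_to(.08); s=sense(); print(s['opening'],s['gripper_force'],s['wrist_force'])
bot.move_linear(ch(0,-.005,.3),vel=.2); print(sense()['time_s'])
# behind the lid, fingers shut
bot.gripper_to(0.0); bot.move_linear(ch(0,-.005,.37),vel=.3); bot.move_pose(ch(0,.17,.37),down(yaw))
p=optics.camera('scene')[0]; P=cloud('top')
m=(P[...,2]>.02)&(P[...,2]<.04)&(np.hypot(P[...,0]-CH[0],P[...,1]-CH[1])<.07)
print('block',np.median(P[m][:,2]),rect(P,m),sense()['time_s'],sense()['opening'])
cv2.imwrite('pics/placed.png',p[40:260,200:500,::-1].repeat(2,0).repeat(2,1))
E
```

```text
down 0.007999999999999997 -3.8012111765853365 11.292474453426006 [0.50418345 0.12204523 0.00852542] 0.0591422511253532
0.07946694440391171 0.0 [ 0.18527601 -0.50663967 -0.11428292]
16.8
block 0.029887407392191978 ((504.2880859375, 123.68930053710938), (61.65548324584961, 110.13934326171875), 85.0078353881836) 19.7083 -8.418299810594153e-05
```

View pics/placed.png

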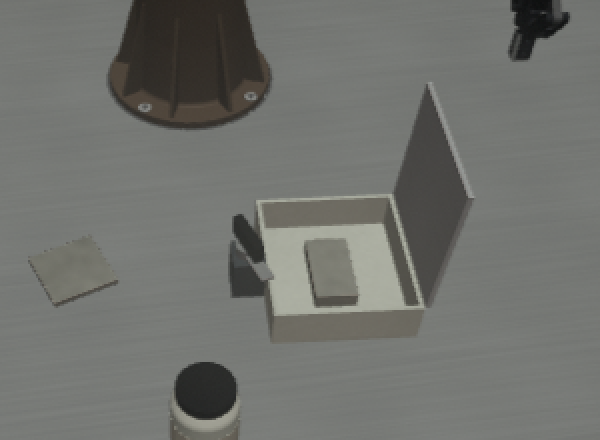

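Block lies flat in the chamber at (330,270) in the crop, top at 30 mm; the lid is still upright. Now the lid.

```bash
python3 - <<'E'
from h import *
r=.17
def tcp(t,off=0): # finger corner at radius r on the outer face
    return ch(0,.100-r*np.cos(t)+(.008)*np.sin(t)+.011,.060+r*np.sin(t)+.008*np.cos(t)-off)
bot.move_linear(ch(0,.17,.23),vel=.2)
fm=0
for t in np.linspace(1.75,.06,14):
    bot.move_linear(tcp(t),vel=.12); f=sense()['wrist_force']; fm=max(fm,np.linalg.norm(f)); print(round(t,2),f.round(1))
    if np.linalg.norm(f)>30: break
else:
    for o in np.arange(0,.016,.001):
        bot.move_linear(tcp(.06)-[0,0,o],vel=.03); f=sense()['wrist_force']
        if f[2]>12: break
    print('press',o,sense()['tcp_pos'],f)
P=cloud('top'); d=(P-CH)@CR
for y in(-.09,-.05,.0,.05,.09):
    m=(abs(d[...,1]-y)<.006)&(abs(d[...,0])<.1)&(abs(d[...,0])>.05)&(d[...,2]>.03); print(y,np.median(d[m][:,2]).round(4))
print(sense()['time_s'])
E
```

```text
1.75 [-0.4  0.3  0.1]
1.62 [-0.5  0.4 -1.2]
1.49 [-0.1  0.1  0.1]
1.36 [ 0.2 -0.4 -0.3]
1.23 [0.1 0.1 0.5]
1.1 [-0.3  0.4  0.4]
0.97 [ 0.1  1.1 -0.1]
0.84 [ 1.1 -0.2 -0.1]
0.71 [-0.7  0.1 -0.6]
0.58 [-0.1  0.6  0.2]
0.45 [0.1 0.4 0.5]
0.32 [ 0.4 -0.3  0.9]
0.19 [ 0.2 -0.2  0.1]
0.06 [ 0.5 -0.2  0.6]
press 0.011 [0.49913148 0.06905204 0.0678808 ] [-3.93846463 -0.70167925 18.68966514]
-0.09 0.6741
-0.05 0.682
0.0 0.6275
0.05 0.0683
0.09 0.0683
28.2667
```

```bash
python3 - <<'E'
from h import *
p=sense()['tcp_pos']; bot.move_linear(p+[0,0,.13],vel=.2)
bot.gripper_to(.05); q=down(thG+np.pi)
bot.move_pose(GR+[0,0,.20],q)
bot.move_pose(GR+[0,-.15,.25],q)   # clear the view a moment
P=cloud('top'); d=(P-CH)@CR
for y in(-.09,-.05,0,.05):
    m=(abs(d[...,1]-y)<.006)&(abs(d[...,0])<.1)&(abs(d[...,0])>.02)&(d[...,2]>.03)&(d[...,2]<.2); print(y,m.sum(),np.median(d[m][:,2]).round(4))
m=(P[...,2]>.1)&(P[...,2]<.118)&(np.hypot(P[...,0]-GR[0],P[...,1]-GR[1])<.05); print(m.sum(),rect(P,m) if m.any() else '')
cv2.imwrite('pics/shut.png',optics.camera('scene')[0][40:260,200:500,::-1].repeat(2,0).repeat(2,1)); print(sense()['time_s'])
E
```

```text
-0.09 399 0.0679
-0.05 406 0.0685
0 406 0.0689
0.05 396 0.0688
185 ((498.6600646972656, 3.9831066131591797), (56.784629821777344, 16.133596420288086), 15.980284690856934)
31.4083
```

View pics/shut.png

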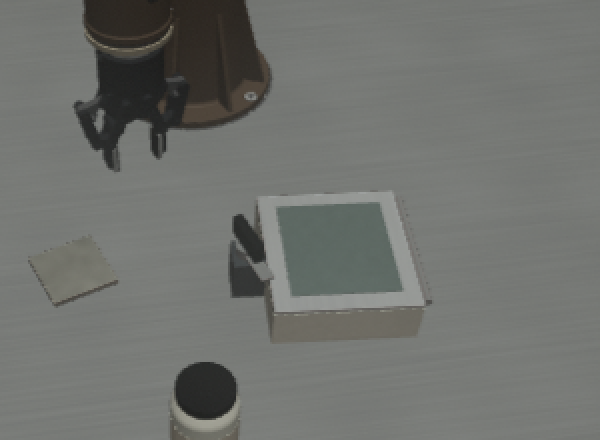

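The lid is shut, level at 68 mm (crop 340,250), and the clamp at (250,245) is still open at 16°. Now I turn it.

```bash
python3 - <<'E'
from h import *
th=thG+np.pi
bot.move_pose(GR+[0,0,.16],down(th)); bot.move_linear(GR+[0,0,.081],vel=.1)
bot.gripper_to(.005,60); s=sense(); print(s['opening'],s['gripper_force'],s['wrist_force'].round(1))
for a in np.arange(.1,1.21,.1):
    bot.move_pose(GR+[0,0,.081],down(th+a)); s=sense(); print(round(a,2),s['wrist_force'].round(1),s['ft_torque'].round(2),s['opening'].round(4))
    if np.linalg.norm(s['wrist_force'])>60: break
bot.gripper_to(.05); bot.move_linear(GR+[0,0,.25],vel=.2); bot.move_pose(GR+[0,-.15,.25],down(th+1))
P=cloud('top'); d=(P-CH)@CR
m=(P[...,2]>.1)&(P[...,2]<.118)&(np.hypot(P[...,0]-GR[0],P[...,1]-GR[1])<.05); print(m.sum(),rect(P,m))
m=(abs(d[...,1]+.05)<.04)&(abs(d[...,0])<.1)&(abs(d[...,0])>.03)&(d[...,2]>.03)&(d[...,2]<.2); print(np.median(d[m][:,2]))
cv2.imwrite('pics/clamped.png',optics.camera('scene')[0][40:260,200:500,::-1].repeat(2,0).repeat(2,1)); print(sense()['time_s'])
E
```

```text
0.015331431575624263 63.89155028911773 [-1.4 -8.6 17.9]Traceback (most recent call last):
  File "<stdin>", line 6, in <module>
AttributeError: 'float' object has no attribute 'round'
```

```bash
python3 - <<'E'
from h import *
th=thG+np.pi
for a in np.arange(.2,1.21,.1):
    bot.move_pose(GR+[0,0,.081],down(th+a)); s=sense(); print(round(a,2),s['wrist_force'].round(1),s['ft_torque'].round(2),round(s['opening'],4))
    if np.linalg.norm(s['wrist_force'])>60: break
bot.gripper_to(.05); bot.move_linear(GR+[0,0,.25],vel=.2); bot.move_pose(GR+[0,-.15,.25],down(th+1))
P=cloud('top'); d=(P-CH)@CR
m=(P[...,2]>.1)&(P[...,2]<.118)&(np.hypot(P[...,0]-GR[0],P[...,1]-GR[1])<.05); print(m.sum(),rect(P,m))
m=(abs(d[...,1]+.05)<.04)&(abs(d[...,0])<.1)&(abs(d[...,0])>.03)&(d[...,2]>.03)&(d[...,2]<.2); print(np.median(d[m][:,2]))
cv2.imwrite('pics/clamped.png',optics.camera('scene')[0][40:260,200:500,::-1].repeat(2,0).repeat(2,1)); print(sense()['time_s'])
E
```

```text
0.2 [-1.1 -6.5 18.3] [-0.68  0.35 -0.12] 0.0151
0.3 [-0.6 -4.2 19.2] [-0.39  0.48 -0.1 ] 0.0149
0.4 [-1.5 -4.7 18.4] [-0.25  0.53 -0.12] 0.0151
0.5 [-2.8 -3.4 19.8] [-0.03  0.59 -0.03] 0.0152
0.6 [-3.7 -2.  20.2] [0.14 0.73 0.04] 0.0152
0.7 [-3.7 -2.1 21.4] [ 0.24  0.83 -0.01] 0.0152
0.8 [-3.5 -0.8 21.6] [0.35 0.87 0.02] 0.0152
0.9 [-3.4 -1.  21.8] [0.47 0.99 0.07] 0.0151
1.0 [-3.7  0.3 23. ] [0.44 1.09 0.11] 0.0149
1.1 [-4.4  0.3 22.7] [0.45 1.22 0.14] 0.0149
1.2 [-4.9 -0.9 24.2] [ 0.46  1.33 -0.14] 0.015
163 ((493.66839599609375, 12.528312683105469), (48.65764236450195, 15.894991874694824), 84.72175598144531)
0.06864354855506916
38.6583
```

View pics/clamped.png

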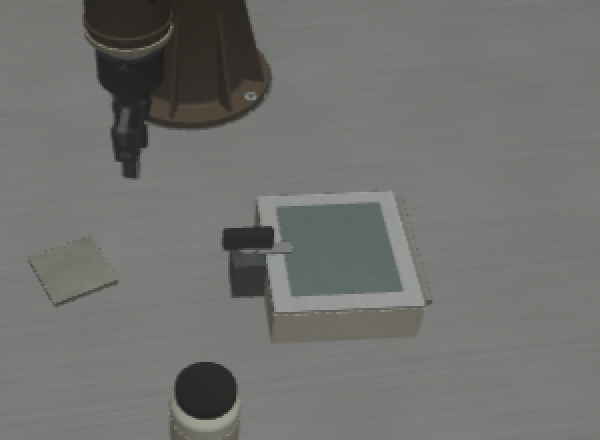

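The clamp bar (248,238) now points over the shut lid at 84.7°, which is 1.2 rad from where it started. The arm is clear of everything, so I hand the job in.

```bash
python3 -c "
from cell import job; print(job.close_job())"
```

```text
the job is handed in; nothing more can be done
None
```

I handed the job in at about 39 s of the 72 s allowed (no verdict was returned): the block lies flat on the chamber floor, the lid is shut, and the clamp turned 1.2 rad to its stop over the lid. The arm was never sent near the slab, beaker or jar.

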